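# Aim the label reader and raise its telescopic post

## Robot

A 7-joint arm with a two-finger parallel gripper is mounted at the origin on the work surface. World frame = base frame: x ahead of the robot, y to its left, z up, the work surface at z = 0. Lengths are in m, angles in degrees, forces in N, time in s.
With the tool pointing down it reaches from about 0.425 to 0.875 m from the base axis. Payload 4.7 kg.
Tool frame: the origin (TCP) lies at the very end of the fingers, on their centre line; the grasp point (between the pads) lies 19 mm behind it; z points along the fingers, y is the line along which they close (so a half turn about z gives the same grasp; the last joint's range is limited). The gripper opens to 87 mm and grips with 3 to 60 N. Pads are 19 mm wide; open, the fingers measure 117 mm over their backs; the gripper's body (75 mm by 190 mm) begins 51 mm behind the grasp point.
Start: joints at [67.271, 18.392, -4.016, 83.108, 1.295, 78.541, -3.26], TCP at [0.26, -0.596, 0.223] pointing down, gripper open.
Joint ranges: [-163.93, 163.93], [-17.29, 119.83], [-79.2, 71.16], [3.27, 140.29], [-89.18, 269.18], [5.43, 117.66], [-154.24, 154.24]. Speed limits (degrees/s): [147.25, 147.25, 180, 180, 180, 180, 180].

## Interface

Orientations are given as [roll, pitch, yaw] about the fixed x, y, z axes, in that order (R = Rz(yaw) Ry(pitch) Rx(roll)).
In Python, from cell import get_obs, eyes, env gives the robot as it stands.
- The arm moves only by the tool servo_tool, never from a script. Its argument "series" is a list that holds one entry, the list of rows, each a list of 7 numbers: the shift along the tool's x, y, z in units of 300 mm (1.0 is 300 mm), then the turn, a rotation vector about the tool's x, y, z in units of pi rad (1.0 is pi rad), then the opening, from 0 (shut) to 1 (fully open). In form: [[[tx, ty, tz, wx, wy, wz, gripper], ...]]. A call has 1 to 12 rows; each row is the pose to reach, as a shift and turn from the pose commanded when the call began, along the tool's axes at that moment, turning the shorter way round; what a row does not reach only later rows make up. A row lasts 1/12 s, in which the tool goes at most 41.7 mm and 7.16 degrees, less where a joint would pass 70% of its speed; a pose out of reach is approached as far as the arm can. A call with a number of a shift or a turn outside -1 to 1 is refused whole. A call with a gripper value outside its range is refused whole. The fingers move at their own pace and stop on an object; "grip_force" is the grip in N (left out, the last holds). Time passes only in rows, so rows that repeat a pose let the fingers close. It gives the time, the measured TCP pose, the force, the opening and the grip force at its end, in the units of the state.
- get_obs(): the state, without advancing time (a new reading comes with each control period).
- eyes.read_camera(name): name is "side" or "top"; returns a dict with "frame" (420x560x3 uint8, red, green, blue), "depth" (420x560 float32, m along the optical axis (not along the pixel's ray), 0 where there is no reading), "fx", "fy", "cx", "cy" (pixels), "distortion" ([k1, k2, p1, p2, k3] as OpenCV has them; the pictures are not rectified), "origin" and "rotation" of the camera in the world. Camera axes: x right, y down, z forward; pixel columns grow to the right and rows downward; lengths in m; the calibration is good to about 2 mm. A picture is of the moment at which its call begins.
- env.sign_off(): hands the job in; it is judged then, once.
The state is a dict: "time_s": time; "qpos": joint angles; "joint_velocities": joint speeds; "effort": joint torques, N m; "tool_pos": TCP position; "tool_rot": TCP orientation; "force": force on the tool from outside, world axes, zero at the start; "wrist_torque": the same for the moment, N m; "grip_width": finger opening in m; "grasp_force": force on a finger pad.
Only numpy, scipy, OpenCV 4.12 (cv2) and the standard library are available. Lean on these libraries where they do the work, as an engineer would, in place of code of your own. Each camera call takes 0.05 s, during which the arm holds its last target. There are 200 camera calls.

## Task

Take the label reader on its telescopic post by the sides of its head so that the red release button is squeezed in, turn it while the post is still fully down until its window points at the barcode label on the carton, and hold it steady on the label for about a second. Then, with the button still squeezed, pull the head straight up past the first stop to the second (last) stop, and finish while holding it there fully extended, button in, still pointing at the label, because it sinks back if let go. Leave the cartons, bottles and everything else on the table where they are.

Things in the scene. Friction and masses are not known exactly. Their poses are not given: they have to be found in the camera images.
- head_center (a point): Centre of the reader head, on the axis of its upright post: a grey box 64 mm long (own x: 28 mm behind this point, 36 mm ahead), 36 mm wide (y), 60 mm tall (30 mm above and below), yellow line along its top ending in a wider bar at the window end. x: where the window looks, z: up. 132 mm above the table with the post fully down, 252 mm at the second stop. It only turns about the post and slides up and down. 0.3 kg.
- post_base: Foot of the reader's post, fixed to the table; origin under its centre, on the post's axis. Round dark steel foot 116 mm across, 14 mm thick; black tube 34 mm across up to 87 mm; orange collar 40 mm across at 86 to 97 mm; the head's underside is at 102 mm when down.
- window (a point): Middle of the dark glass window on the head's front face, 36 mm ahead of head_center along the head's x; same axes: x is the looking direction, z up. It points at the label when the label lies straight ahead along x, to within the label's width (seen from above).
- button_face (a point): Centre of the outer face of the red round release button (14 mm across) on the head's +y side, level with head_center. Out, it stands 6 mm proud (24 mm from the post's axis: head and button are 42 mm wide together); fully in it is flush. Gripping the head across its y sides at the height of head_center, over the axis, squeezes it in.
- release (a joint): Release button, m: 0 out, 0.006 fully in. A spring pushes it out with 2 N (out) to 5 N (in). While it is out a catch locks the head down; press it before pulling. From about 0.004 m the catch is clear.
- swivel (a joint): Turn of the head about the upright post axis, rad, relative to the foot: positive is anticlockwise from above, range -1.7 to 1.7; turns with about 0.06 N m of friction and stays where left.
- reader (a joint): First slide of the telescope, m: how far the head and its thin tube have been pulled up out of the lower tube. 0 fully down, 0.06 at the first stop. Slides easily (about 4 N including weight) once the release is in, and falls back if let go.
- lower_tube (a joint): Second slide, m: how far the 27 mm steel lower tube has been drawn up out of the black tube; 0 down, 0.06 at the second (last) stop, which is a firm end. It moves when the head is pulled on beyond the first stop, with about 5 N more resistance.
- label (a point): Middle of the upright part of the white barcode label, 90 mm wide, stuck on the -x face of one carton near its top edge and folded over onto the carton's top; this point is 112 mm above the table.
- labelled_carton: Brown carton with the white barcode label, 120 mm (x) by 200 mm (y) by 140 mm tall, loose on the table; origin at the centre of its underside; the label is on its -x face. It stands beyond the reader, left or right. Leave it.
- plain_carton: Brown carton of the same size without a label, with a light strip of tape on top, on the other side. Origin at the centre of its underside. Leave it.
- bottle_a: Amber drink bottle with yellow label and green cap, 64 mm across, 200 mm tall, standing; origin under its centre. Leave it.
- bottle_b: Second such bottle. Leave it.
- tape_roll: Amber roll of tape lying flat, 100 mm across, 48 mm tall; origin under its centre. Leave it.
- hard_hat: White hard hat, 270 mm across, 134 mm tall; origin under its centre. Leave it.
- marker: Blue marker, 135 mm by 18 mm by 16 mm tall, lying; origin under its centre. Leave it.
There are look-alikes about, which are no part of the job. What is shaped like the post_base but turquoise is not meant.

How it is judged (in metres and radians):
On the way, in this order (a step that is already met when the one before it is completed fails the run):
1. the head is gripped with the release button in and, with the post still down, its window is held steady pointing at the label (y of label in the frame of window between -0.03 and 0.03 m and x of label in the frame of window above 0.05 m and velocity of joint swivel between -0.1 and 0.1 rad/s and contact force between the fingers and reader above 3 N and value of joint release above 0.004 m and value of joint each of reader, lower_tube below 0.012 m), for 0.5 s.
2. the head is pulled up to the second stop with the button squeezed in (contact force between the fingers and reader above 3 N and value of joint release above 0.004 m and value of joint each of reader, lower_tube above 0.054 m), for 0.2 s.
At the end, for the whole second after the job is handed in: The gripper still holds the head (finger force over 3 N) with the release button in (over 4 mm of 6), both slides within 6 mm of their stops (post fully extended to the second stop), head at rest, and the window's line of sight, seen from above, passing within 30 mm of the middle of the label (all of step 2 and y of label in the frame of window between -0.03 and 0.03 m and x of label in the frame of window above 0.05 m and velocity of joint swivel between -0.1 and 0.1 rad/s and linear speed of reader below 0.02 m/s); the arm keeps its last pose, push and grip.
It fails at once if a carton is moved by more than 20 mm (distance of any of labelled_carton, plain_carton from where it was at the start of the episode above 0.02 m).
It fails at once if a bottle, the tape roll, the hard hat or the marker is moved by more than 20 mm (distance of any of bottle_a, bottle_b, tape_roll, hard_hat, marker from where it was at the start of the episode above 0.02 m).
It also fails if it takes over 35 s, if anything falls off the work surface, if the arm or the gripper's body presses on something with over 40 N, if the wrist force passes 120 N, or if a joint passes its speed limit or range.

## Working session

There is one attempt and no reset: what is moved stays moved. The work goes in short steps, Python scripts to look and compute and a tool call to move; the robot and the scene stay as the last step left them, time stands still between calls to the robot, and variables do not carry over. Pictures are saved under pics/ and viewed, at most 10 in all, crops included, and the job is handed in when it is done.

Besides the shell and the picture viewer there is one more tool, called after "Request:" as name([rows], argument=value, ...), one row to a line, values as JSON. servo_tool: Moves the arm, as the interface text tells. Shifts and turns lie within -1 to 1; 1 stands for 300 mm of shift or pi rad of turn. Its arguments: {"type":"object","properties":{"series":{"type":"array"},"grip_force":{"type":"number"}},"required":["series"]}

```bash
mkdir -p pics; cat > h.py <<'E'
import numpy as np, cv2
from cell import get_obs, eyes, env
def cam(n):
    c=eyes.read_camera(n); c['K']=np.array([[c['fx'],0,c['cx']],[0,c['fy'],c['cy']],[0,0,1.]]); c['R']=np.array(c['rotation']); c['o']=np.array(c['origin']); return c
def onplane(c,uv,z):
    p=cv2.undistortPoints(np.array(uv,float).reshape(-1,1,2),c['K'],np.array(c['distortion'])).reshape(-1,2)
    d=np.c_[p,np.ones(len(p))]@c['R'].T
    return c['o']+d*((z-c['o'][2])/d[:,2])[:,None]
def cloud(c):
    h,w=c['depth'].shape; v,u=np.mgrid[:h,:w]
    p=cv2.undistortPoints(np.stack([u,v],-1).reshape(-1,1,2).astype(float),c['K'],np.array(c['distortion'])).reshape(-1,2)
    return ((np.c_[p,np.ones(len(p))]*c['depth'].reshape(-1,1))@c['R'].T+c['o']).reshape(h,w,3)
E
python3 - <<'E'
from h import *
for n in('top','side'):
    c=cam(n); print(n,c['rotation'],c['origin'],c['fx']); cv2.imwrite(f'pics/{n}0.png',c['frame'][...,::-1])
print(get_obs())
E
```

```text
top [-1.70659038e+02 -1.00270119e-01 -9.14759948e+01] [0.3343119  0.09167797 1.29724821] 457.13499692099157
side [-1.25514374e+02  1.38465178e-01 -1.38872161e+02] [-0.097467    0.77053652  0.77032716] 439.15498372335367
{'time_s': 0.1, 'qpos': array([67.26958632, 18.43293236, -4.01613984, 83.16891591,  1.29560305,
       78.54014576, -3.26052315]), 'joint_velocities': array([-0.01970038, -0.204721  , -0.02346992, -0.154418  ,  0.02365815,
        0.01168973,  0.01191642]), 'effort': array([-3.04030018e-04, -4.92572057e+01, -4.05618399e-01, -3.13400209e+01,
       -6.40631374e-02,  3.94470873e-02,  9.91757042e-05]), 'tool_pos': array([ 0.25934336, -0.59547765,  0.22158348]), 'tool_rot': array([-1.79903275e+02,  5.89856632e-03,  2.35402098e+01]), 'force': array([-0.33934207, -0.06435032,  0.56867092]), 'wrist_torque': array([-0.00843031, -0.00697787, -0.00372488]), 'grasp_force': 0.0, 'grip_width': 0.08708889087665207}
```

View pics/top0.png

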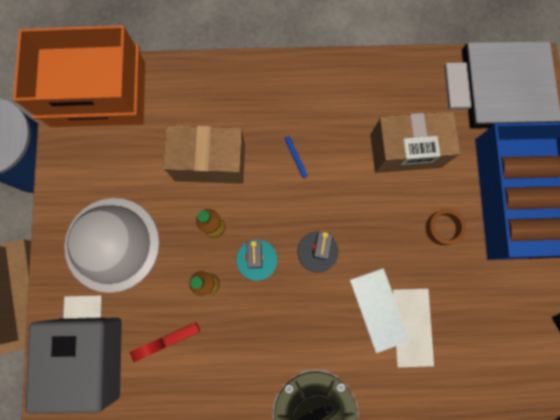

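View pics/side0.png

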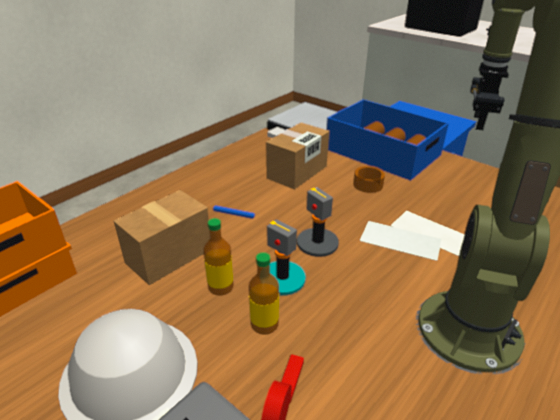

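The top view shows two heads on posts. The one at (323,245) stands on a dark foot at (318,252), and the look-alike at (254,253) stands on a turquoise foot at (257,260). I choose the dark foot. The barcode label is at (422,149) on the right carton. Bottles are at (208,222) and (204,284), and the tape roll at (445,227).

```bash
python3 - <<'E'
s=open('h.py').read()
s=s.replace("c['R']=np.array(c['rotation'])","c['R']=Rotation.from_euler('xyz',c['rotation'],degrees=True).as_matrix()").replace("import numpy as np, cv2","import numpy as np, cv2\nfrom scipy.spatial.transform import Rotation")
open('h.py','w').write(s)
E
python3 - <<'E'
from h import *
c=cam('top'); f=c['frame']; hsv=cv2.cvtColor(f,cv2.COLOR_RGB2HSV)
P=cloud(c)
def comp(m,x0,x1,y0,y1):
    k=np.zeros_like(m);k[y0:y1,x0:x1]=m[y0:y1,x0:x1]; v,u=np.nonzero(k); return np.c_[u,v]
yel=(hsv[...,0]>18)&(hsv[...,0]<35)&(hsv[...,1]>110)&(hsv[...,2]>120)
q=comp(yel,310,340,225,262); print('yellow n',len(q)); W=onplane(c,q,.162); print(np.round(W[:,:2],3).tolist()); 
foot=(abs(P[...,2]-.014)<.008)&(hsv[...,2]<90)&(hsv[...,1]<110)
q=comp(foot.astype(bool),290,345,225,280); (u,v),r=cv2.minEnclosingCircle(q.astype(np.float32)); print('foot',len(q),u,v,r,onplane(c,[(u,v)],.014), P[q[:,1],q[:,0]].min(0),P[q[:,1],q[:,0]].max(0))
h=(abs(P[...,2]-.162)<.006); q=comp(h,305,345,222,265); pts=P[q[:,1],q[:,0],:2].astype(np.float32); print('head top',len(q),cv2.minAreaRect(pts*1000),pts.min(0),pts.max(0))
wh=(hsv[...,1]<60)&(hsv[...,2]>150)&(P[...,2]>.13)
q=comp(wh,395,445,125,170); pts=P[q[:,1],q[:,0]]; print('label',len(q),pts.mean(0),cv2.minAreaRect((pts[:,:2]*1000).astype(np.float32)))
q=comp((abs(P[...,2]-.14)<.008),365,465,100,180); pts=P[q[:,1],q[:,0]];r=cv2.minAreaRect((pts[:,:2]*1000).astype(np.float32)); print('carton',r,cv2.boxPoints(r))
for nm,b in(('ba',(195,225,205,240)),('bb',(185,222,268,300))):
    q=comp((P[...,2]>.16)&(P[...,2]<.22),b[0],b[1],b[2],b[3]); print(nm,P[q[:,1],q[:,0]].mean(0))
q=comp((P[...,2]>.15)&(P[...,2]<.18),240,272,235,270); print('decoy',P[q[:,1],q[:,0]].mean(0))
cv2.imwrite('pics/crop1.png',cv2.resize(f[215:285,280:350][...,::-1],(560,560),interpolation=cv2.INTER_CUBIC))
E
```

```text
yellow n 58
[[0.473, -0.025], [0.473, -0.028], [0.473, -0.03], [0.473, -0.033], [0.471, -0.025], [0.471, -0.028], [0.471, -0.03], [0.47, -0.033], [0.47, -0.035], [0.468, -0.025], [0.468, -0.028], [0.468, -0.03], [0.468, -0.033], [0.468, -0.035], [0.466, -0.025], [0.466, -0.028], [0.466, -0.03], [0.465, -0.033], [0.465, -0.035], [0.463, -0.025], [0.463, -0.027], [0.463, -0.03], [0.463, -0.032], [0.463, -0.035], [0.461, -0.027], [0.46, -0.03], [0.46, -0.032], [0.458, -0.027], [0.458, -0.03], [0.456, -0.027], [0.453, -0.025], [0.453, -0.027], [0.451, -0.024], [0.451, -0.027], [0.448, -0.024], [0.448, -0.027], [0.446, -0.024], [0.446, -0.027], [0.443, -0.024], [0.443, -0.027], [0.441, -0.021], [0.441, -0.024], [0.438, -0.021], [0.438, -0.024], [0.436, -0.021], [0.436, -0.024], [0.433, -0.021], [0.433, -0.024], [0.431, -0.021], [0.431, -0.024], [0.428, -0.021], [0.428, -0.023], [0.426, -0.018], [0.426, -0.021], [0.423, -0.018], [0.423, -0.021], [0.421, -0.018], [0.421, -0.021]]
foot 832 317.1412048339844 251.4081268310547 20.185474395751953 [[ 0.4368451  -0.02186352  0.014     ]] [ 0.3818118  -0.07823864  0.00646274] [0.49210738 0.03244056 0.02149798]
head top 367 ((440.4436340332031, -23.74367904663086), (36.001800537109375, 63.41852569580078), 77.37759399414062) [ 0.4080076  -0.04774684] [ 0.47361153 -0.00071311]
label 597 [ 0.70668397 -0.29402871  0.14646644] ((519.2278442382812, -139.25320434570312), (104.59638977050781, 582.36767578125), 48.86774444580078)
carton ((728.1956176757812, -295.8310241699219), (125.4788589477539, 200.91647338867188), 3.3994221687316895) [[ 659.6098  -199.26978]
 [ 671.5234  -399.8327 ]
 [ 796.78143 -392.39227]
 [ 784.86786 -191.82935]]
ba [0.51403109 0.26793128 0.19604313]
bb [0.35510251 0.28465706 0.19753246]
decoy [0.42120316 0.14893842 0.1618351 ]
```

View pics/crop1.png

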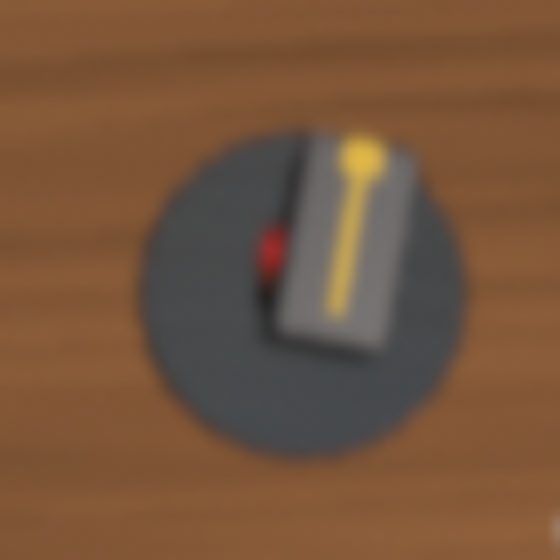

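```bash
cat >> h.py <<'E'
def plan(p0,y0,p1,y1):
    R=Rotation.from_euler('xyz',[180,0,y0],degrees=True)
    s=R.inv().apply(np.array(p1)-p0)/.3; w=(R.inv()*Rotation.from_euler('xyz',[180,0,y1],degrees=True)).as_rotvec()/np.pi
    print('shift',s.round(4),'turn',w.round(4))
E
python3 - <<'E'
from h import *
c=cam('top'); f=c['frame']; hsv=cv2.cvtColor(f,cv2.COLOR_RGB2HSV); P=cloud(c)
wh=((hsv[...,1]<60)&(hsv[...,2]>170)).astype(np.uint8); wh[:, :400]=0; wh[:,442:]=0; wh[:135]=0; wh[165:]=0
cs,_=cv2.findContours(wh,cv2.RETR_EXTERNAL,cv2.CHAIN_APPROX_NONE); k=max(cs,key=cv2.contourArea); r=cv2.minAreaRect(k); print(r, onplane(c,[r[0]],.14))
B=cv2.boxPoints(r); print(B, onplane(c,B,.14))
print(get_obs()['tool_pos'])
plan([.26,-.596,.223],23.54,[.47,-.28,.235],95)
E
```

```text
((421.5533142089844, 145.58607482910156), (21.909650802612305, 34.313045501708984), 84.80557250976562) [[ 0.69883438 -0.29796398  0.14      ]]
[[403.47546 136.22952]
 [437.64758 133.12296]
 [439.63116 154.94263]
 [405.45905 158.0492 ]] [[ 0.725672   -0.25180928  0.14      ]
 [ 0.73231408 -0.34380888  0.14      ]
 [ 0.67216857 -0.34391428  0.14      ]
 [ 0.66575732 -0.25268994  0.14      ]]
[ 0.25942614 -0.59562828  0.22189412]
shift [ 1.0624 -0.6861 -0.04  ] turn [ 0.     0.    -0.397]
```

Request:
servo_tool([
  [[0.75,-0.5,-0.04,0,0,-0.4,1],[0.75,-0.5,-0.04,0,0,-0.4,1],[0.75,-0.5,-0.04,0,0,-0.4,1],[0.75,-0.5,-0.04,0,0,-0.4,1],[0.75,-0.5,-0.04,0,0,-0.4,1],[0.75,-0.5,-0.04,0,0,-0.4,1],[0.75,-0.5,-0.04,0,0,-0.4,1],[0.75,-0.5,-0.04,0,0,-0.4,1],[0.75,-0.5,-0.04,0,0,-0.4,1],[0.75,-0.5,-0.04,0,0,-0.4,1],[0.75,-0.5,-0.04,0,0,-0.4,1],[0.75,-0.5,-0.04,0,0,-0.4,1]],
])

```text
time_s: 1.2
tool_pos: [0.4058, -0.3685, 0.2344]
tool_rot: [-180.0, -0.0, 95.4]
force: [0.3, -0.1, 0.0]
grip_width: 0.0872
grasp_force: 0.0
```

```bash
python3 - <<'E'
from h import *
o=get_obs();print(o['time_s'],o['tool_pos'],o['tool_rot'],o['qpos'])
plan(o['tool_pos'],o['tool_rot'][2],[.4366,-.0225,.235],167.4)
E
```

```text
1.2 [ 0.40580966 -0.36853861  0.2344388 ] [-1.79992677e+02 -7.42147137e-03  9.53553947e+01] [ 57.41394747   6.62995565 -19.39544911  96.20470221   2.24986436
  77.5582528   43.00864022]
shift [ 1.1388  0.2098 -0.0019] turn [ 0.      0.     -0.4002]
```

Request:
servo_tool([
  [[1.0,0.18,0,0,0,-0.4,1],[1.0,0.18,0,0,0,-0.4,1],[1.0,0.18,0,0,0,-0.4,1],[1.0,0.18,0,0,0,-0.4,1],[1.0,0.18,0,0,0,-0.4,1],[1.0,0.18,0,0,0,-0.4,1],[1.0,0.18,0,0,0,-0.4,1],[1.0,0.18,0,0,0,-0.4,1],[1.0,0.18,0,0,0,-0.4,1],[1.0,0.18,0,0,0,-0.4,1],[1.0,0.18,0,0,0,-0.4,1],[1.0,0.18,0,0,0,-0.4,1]],
])

```text
time_s: 2.2
tool_pos: [0.4307, -0.0648, 0.2345]
tool_rot: [-180.0, 0.0, 167.2]
force: [-0.1, 0.1, 0.3]
grip_width: 0.0872
grasp_force: 0.0
```

```bash
python3 - <<'E'
from h import *
o=get_obs();print(o['time_s'],o['tool_pos'],o['tool_rot'],o['qpos'])
plan(o['tool_pos'],o['tool_rot'][2],[.4366,-.0225,.215],167.4)
E
```

```text
2.2 [ 0.43068923 -0.06481269  0.23454624] [-1.79999658e+02  3.43139912e-03  1.67237256e+02] [ 41.62192591  -8.34294816 -32.84300957 109.43646857  -4.62044586
  77.62319534  87.28544473]
shift [0.0119 0.1419 0.0652] turn [-0.      0.     -0.0009]
```

Request:
servo_tool([
  [[0.012,0.142,0.065,0,0,0,1],[0.012,0.142,0.065,0,0,0,1],[0.012,0.142,0.065,0,0,0,1],[0.012,0.142,0.065,0,0,0,1]],
])

```text
time_s: 2.53
tool_pos: [0.4363, -0.0229, 0.215]
tool_rot: [-180.0, -0.0, 167.4]
force: [0.4, -1.1, 0.2]
grip_width: 0.0867
grasp_force: 0.0
```

```bash
python3 - <<'E'
from h import *
o=get_obs();print(o['time_s'],o['tool_pos'],o['tool_rot'],o['qpos'])
plan(o['tool_pos'],o['tool_rot'][2],[.4366,-.0225,.113],167.4)
c=cam('side');cv2.imwrite('pics/s1.png',cv2.resize(c['frame'][130:280,240:420][...,::-1],(720,600)))
E
```

```text
2.5333 [ 0.43629847 -0.02290686  0.21499782] [-1.79968774e+02 -1.77261995e-02  1.67386232e+02] [ 39.493686    -7.59418517 -36.39768402 110.88773288  -4.6212127
  75.30600581  81.89936114]
shift [-0.0007  0.0015  0.34  ] turn [-0.      0.     -0.0001]
```

View pics/s1.png

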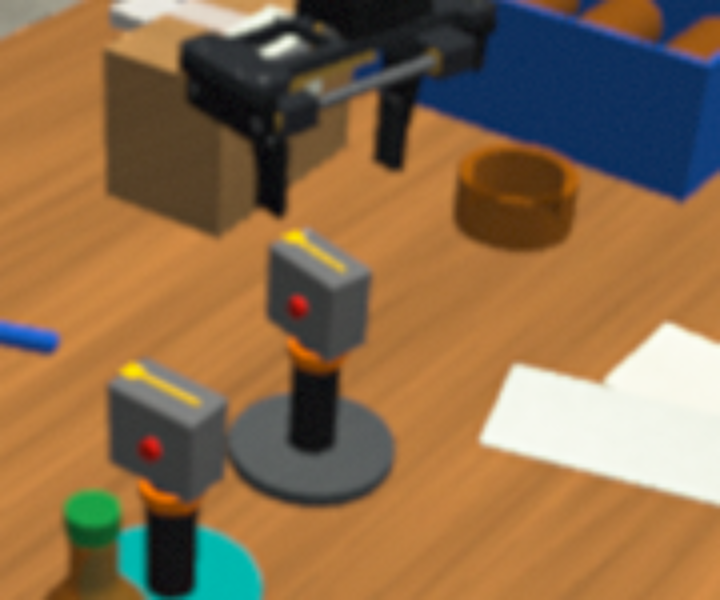

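The crop shows the open fingers at (270,180) and (392,130), straddling above the dark-foot head. Its red button is at (298,305), and the turquoise-foot twin is clear of the gripper. I'll descend and grip.

Request:
servo_tool([
  [[0,0,0.1,0,0,0,1],[0,0,0.2,0,0,0,1],[0,0,0.3,0,0,0,1],[0,0,0.34,0,0,0,1],[0,0,0.34,0,0,0,1]],
], grip_force=20)

```text
time_s: 3.0
tool_pos: [0.434, -0.0237, 0.1104]
tool_rot: [-180.0, -0.3, 167.3]
force: [-0.4, 0.3, 0.7]
grip_width: 0.087
grasp_force: 0.0
```

Request:
servo_tool([
  [[0,0,0,0,0,0,0.35],[0,0,0,0,0,0,0.35],[0,0,0,0,0,0,0.35],[0,0,0,0,0,0,0.35],[0,0,0,0,0,0,0.35],[0,0,0,0,0,0,0.35],[0,0,0,0,0,0,0.35],[0,0,0,0,0,0,0.35],[0,0,0,0,0,0,0.35]],
])

```text
time_s: 3.75
tool_pos: [0.4366, -0.0223, 0.1133]
tool_rot: [-180.0, 0.0, 167.6]
force: [-1.0, -3.0, 2.9]
grip_width: 0.0357
grasp_force: 18.4
```

Request:
servo_tool([
  [[0,0,0,0,0,0.02,0.3],[0,0,0,0,0,0.04,0.3],[0,0,0,0,0,0.06,0.3],[0,0,0,0,0,0.08,0.3],[0,0,0,0,0,0.1,0.3],[0,0,0,0,0,0.12,0.3],[0,0,0,0,0,0.14,0.3],[0,0,0,0,0,0.16,0.3],[0,0,0,0,0,0.18,0.3],[0,0,0,0,0,0.2,0.3],[0,0,0,0,0,0.208,0.3],[0,0,0,0,0,0.208,0.3]],
], grip_force=30)

```text
time_s: 4.75
tool_pos: [0.4368, -0.0222, 0.1134]
tool_rot: [180.0, 0.0, 130.1]
force: [0.1, 1.2, 2.0]
grip_width: 0.0357
grasp_force: 30.0
```

Request:
servo_tool([
  [[0,0,0,0,0,0,0.3],[0,0,0,0,0,0,0.3],[0,0,0,0,0,0,0.3],[0,0,0,0,0,0,0.3],[0,0,0,0,0,0,0.3],[0,0,0,0,0,0,0.3],[0,0,0,0,0,0,0.3],[0,0,0,0,0,0,0.3],[0,0,0,0,0,0,0.3],[0,0,0,0,0,0,0.3],[0,0,0,0,0,0,0.3],[0,0,0,0,0,0,0.3]],
])

```text
time_s: 5.75
tool_pos: [0.4368, -0.0222, 0.1133]
tool_rot: [180.0, 0.0, 130.1]
force: [1.2, 2.6, 5.8]
grip_width: 0.036
grasp_force: 30.0
```

```bash
python3 - <<'E'
from h import *
o=get_obs();print(o['time_s'],o['tool_pos'],o['tool_rot'],o['qpos'],o['force'],o['wrist_torque'],o['grip_width'],o['grasp_force'])
c=cam('top');t=c['frame'][120:290,280:460];cv2.imwrite('pics/t2.png',cv2.resize(t[...,::-1],(635,600)))
c=cam('side');cv2.imwrite('pics/s2.png',cv2.resize(c['frame'][100:270,230:410][...,::-1],(635,600)))
E
```

```text
5.75 [ 0.43681242 -0.02224391  0.1133077 ] [1.79961091e+02 2.86545779e-02 1.30103183e+02] [ 39.39501836  -1.49316921 -39.01045942 118.46248302  -1.06200138
  62.65367317  40.98437017] [1.20068366 2.64385837 5.75462724] [ 0.73865418 -0.50581071 -0.02142848] 0.03599296848059818 29.993711450952105
```

View pics/s2.png

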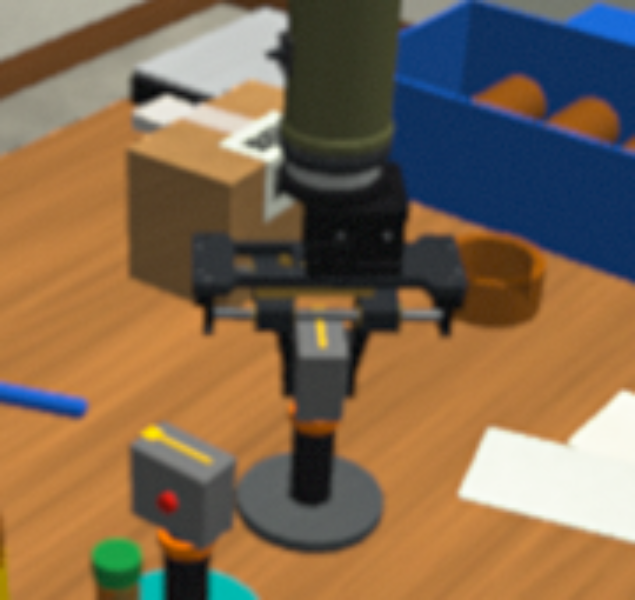

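View pics/t2.png

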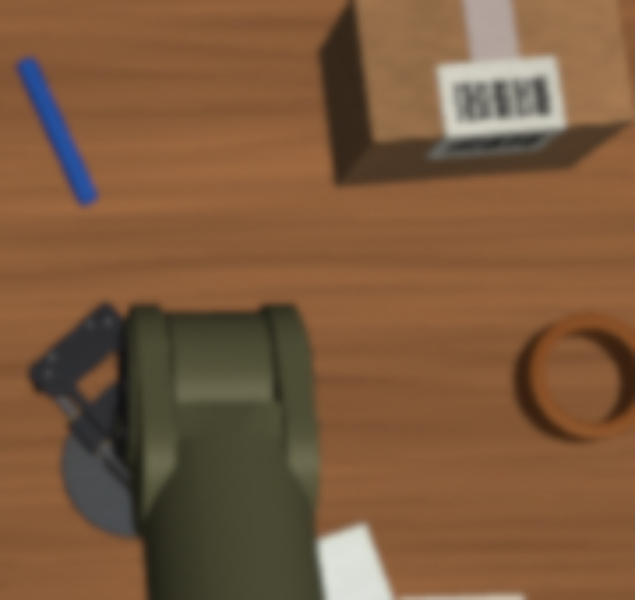

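The side view shows the head gripped at (322,365), turned toward the label at (265,150). The top view shows the cartons, marker and tape roll where they were. I've held it for a second, so now I'll pull up.

Request:
servo_tool([
  [[0,0,-0.01,0,0,0,0.3],[0,0,-0.04,0,0,0,0.3],[0,0,-0.08,0,0,0,0.3],[0,0,-0.12,0,0,0,0.3],[0,0,-0.16,0,0,0,0.3],[0,0,-0.19,0,0,0,0.3],[0,0,-0.21,0,0,0,0.3],[0,0,-0.24,0,0,0,0.3],[0,0,-0.28,0,0,0,0.3],[0,0,-0.32,0,0,0,0.3],[0,0,-0.35,0,0,0,0.3],[0,0,-0.37,0,0,0,0.3]],
], grip_force=45)

```text
time_s: 6.85
tool_pos: [0.4363, -0.0223, 0.2234]
tool_rot: [180.0, -0.0, 130.1]
force: [4.9, 1.4, -9.7]
grip_width: 0.0359
grasp_force: 45.0
```

Request:
servo_tool([
  [[0,0,-0.01,0,0,0,0.3],[0,0,-0.02,0,0,0,0.3],[0,0,-0.03,0,0,0,0.3],[0,0,-0.03,0,0,0,0.3],[0,0,-0.03,0,0,0,0.3],[0,0,-0.03,0,0,0,0.3]],
])

```text
time_s: 7.35
tool_pos: [0.4364, -0.0223, 0.2322]
tool_rot: [180.0, -0.0, 130.1]
force: [4.8, 1.6, -5.3]
grip_width: 0.0356
grasp_force: 45.0
```

```bash
python3 - <<'E'
from h import *
o=get_obs();print(o['time_s'],o['tool_pos'],o['tool_rot'],o['qpos'],o['force'],o['grip_width'],o['grasp_force'])
c=cam('side');cv2.imwrite('pics/s3.png',cv2.resize(c['frame'][80:270,230:410][...,::-1],(568,600)))
E
```

```text
7.35 [ 0.43638369 -0.02231975  0.23216677] [ 1.79984837e+02 -2.96871847e-02  1.30094436e+02] [ 40.35558601  -8.29952229 -36.77882379 109.37334054  -5.11434752
  77.3495153   45.08377833] [ 4.83390033  1.56604659 -5.30838582] 0.03555227991714289 44.99832971196156
```

View pics/s3.png

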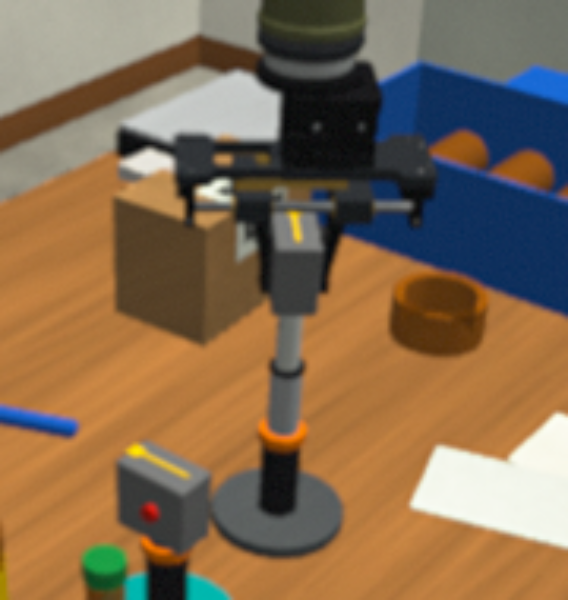

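Both tube stages are out, at (288,340) and (284,405), with the head still in the grip. The force hasn't risen to a firm end yet, so I'll ease up a few more millimetres.

Request:
servo_tool([
  [[0,0,-0.004,0,0,0,0.3],[0,0,-0.006,0,0,0,0.3],[0,0,-0.006,0,0,0,0.3],[0,0,-0.006,0,0,0,0.3],[0,0,-0.006,0,0,0,0.3],[0,0,-0.006,0,0,0,0.3]],
])

```text
time_s: 7.9
tool_pos: [0.4363, -0.0223, 0.2335]
tool_rot: [180.0, -0.0, 130.1]
force: [5.6, 2.2, -8.1]
grip_width: 0.0358
grasp_force: 45.0
```

Request:
servo_tool([
  [[0,0,-0.004,0,0,0,0.3],[0,0,-0.008,0,0,0,0.3],[0,0,-0.008,0,0,0,0.3],[0,0,-0.008,0,0,0,0.3],[0,0,-0.008,0,0,0,0.3],[0,0,-0.008,0,0,0,0.3]],
])

```text
time_s: 8.4
tool_pos: [0.4359, -0.0223, 0.2337]
tool_rot: [-180.0, -0.1, 130.1]
force: [8.9, 1.2, -19.1]
grip_width: 0.0359
grasp_force: 45.0
```

The force has risen to 19 N and the height has stalled at 120 mm of travel, so this is the second stop with no slip.

Request:
servo_tool([
  [[0,0,0,0,0,0,0.3],[0,0,0,0,0,0,0.3],[0,0,0,0,0,0,0.3],[0,0,0,0,0,0,0.3],[0,0,0,0,0,0,0.3],[0,0,0,0,0,0,0.3]],
])

```text
time_s: 8.9
tool_pos: [0.4359, -0.0223, 0.2337]
tool_rot: [-180.0, -0.1, 130.1]
force: [8.6, 2.0, -19.4]
grip_width: 0.0358
grasp_force: 45.0
```

```bash
python3 -c "
from h import *
o=get_obs();print(o['tool_pos'],o['force'],o['grip_width'],abs(o['joint_velocities']).max())
print(env.sign_off())"
```

```text
[ 0.43592358 -0.02230929  0.23371114] [  8.60393763   2.03489101 -19.36081263] 0.03575613984782987 0.09307860107214651
the job is handed in; nothing more can be done
None
```

I handed the job in at about 9 s with the reader held at its second stop, button squeezed in and aimed at the label by my measurements; sign-off returned no verdict.

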